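# Even up the pressure knobs of the embossing press

## Task

The right-hand pressure knob of the little foil-embossing roller press has been backed off, so its roller bears unevenly. Count how many click marks its pointer lags behind that of the left-hand knob and turn it clockwise (tighter) by that many clicks, so that both pointers stand on the same mark; leave the left-hand knob's setting as it is, and let go.

Things in the scene. Friction and masses are not known exactly. Their poses are not given: they have to be found in the camera images.
- press: grey table-top roller press, fixed, base 210 x 250 mm. Origin: centre of its underside; x points away from the operator, y to the left along the rollers. A hand wheel is on its left side. On top, at y = +105 and -105 mm, a pressure knob stands on each side frame, on a round dial (79 mm across, top 152.5 mm high) with 8 dark click marks 24 degrees apart round its far half
- right_knob (a joint): right-hand knob (y = -105 mm), the one to turn: 0 at the loosest click, growing clockwise seen from above; clicks at 0, 0.419, 0.838 ... 2.932 rad (numbers 0 to 7), hard stops just beyond. Starts on click 0, 1 or 2. A spring roller in a toothed wheel under it draws it into the nearest click when let go (not if left almost midway); about 0.1 N m turns it over a click
- left_knob (a joint): left-hand knob (y = +105 mm), alike and correctly set, to be left alone: same scale and direction of values. Starts on click 4, 5 or 6
- right_knob_grip (a point): on the right-hand knob's axis at the height to grip, 185.5 mm above the table. The knob is an upright black bar, flat sides 12 mm apart, 168.5 to 192.5 mm above the table, from 24 mm behind the axis to 22 mm before it. x axis: along the bar to its pointer; z up. All round it below the bar, nothing is higher than 162 mm but a 37 mm collar
- right_knob_tip (a point): 33 mm along the pointer of the right-hand knob from its axis, axes as right_knob_grip. The pointer is a slimmer nose (7 mm wide, to 34 mm from the axis); a pale line marks the pointer half of the bar's top. At joint value 0 it stands 84 degrees to the left of the press's x axis (seen from above) and swings clockwise from there
- left_knob_grip (a point): the same point on the left-hand knob, 210 mm from the right-hand one
- left_knob_tip (a point): 33 mm along the left-hand knob's pointer from its axis, x axis along the pointer

How it is judged:
At the end, for the whole second after the job is handed in: the right-hand knob rests in the same click as the left-hand one (pointers parallel within 0.13 rad, less than a third of a click), at rest (angle between the x axis of right_knob_tip and the x axis of left_knob_tip, either way round below 0.13 rad and velocity of joint right_knob between -0.05 and 0.05 rad/s); the robot touches nothing.
It fails at once if the left-hand knob is turned away from its setting (distance of left_knob_tip from where it was at the start of the episode above 0.009 m).
It also fails if it takes over 48 s, if anything falls off the work surface, if the arm or the gripper's body presses on something with over 40 N, if the wrist force passes 120 N, or if a joint passes its speed limit or range.

## Robot

A 6-joint arm with a two-finger parallel gripper is mounted at the origin on a cart in front of the work surface, level with it; the furniture and walls round the work are solid. World frame = base frame: x ahead of the robot, y to its left, z up, the work surface at z = 0. Lengths are in m, angles in rad, forces in N, time in s.
With the tool pointing down it reaches from about 0.4 to 0.825 m from the base axis. Payload 7 kg.
Tool frame: the origin (TCP) lies on the centre line of the jaws, within the pads' length; the fingertips stand 14 mm ahead of it and the grasp point (between the pads) lies 5 mm behind it; z points along the fingers, y is the line along which they close (so a half turn about z gives the same grasp; the last joint's range is limited). The gripper opens to 88 mm and grips with 3 to 60 N. Pads are 19 mm wide; open, the fingers measure 130 mm over their backs; the gripper's body (78 mm by 193 mm) begins 47 mm behind the grasp point.
Start: joints at [-1.031, 0.359, 0.012, 0, -1.224, -0.288], TCP at [0.168, -0.654, 0.202] pointing down, gripper open.
Joint ranges: [-3.07, 3.07], [-1.43, 2.12], [-1.02, 1.25], [-3.03, 1.67], [-3.05, -0], [-3.03, 3.03]. Speed limits (rad/s): [2.39, 2.39, 3.01, 3.14, 3.14, 3.14].

## Interface

Orientations are given as [roll, pitch, yaw] about the fixed x, y, z axes, in that order (R = Rz(yaw) Ry(pitch) Rx(roll)).
In Python, from station import arm gives the robot as it stands.
- The arm moves only by the tool move_arm, never from a script. Its argument "rows" is a list of rows, each an object with "translation": the shift along the tool's x, y, z in cm, a list of three; "rot": the turn, a rotation vector about the tool's x, y, z in degrees, a list of three; "hand": the closure, from 0 (fully open) to 1 (shut). A call has 1 to 8 rows; each row is the pose to reach, as a shift and turn from the pose commanded when the call began, along the tool's axes at that moment; what a row does not reach only later rows make up. A row lasts 1/12 s, in which the tool goes at most 41.7 mm and 7.16 degrees, less where a joint would pass 70% of its speed; a pose out of reach is approached as far as the arm can. A call with a gripper value outside its range is refused whole. The fingers move at their own pace and stop on an object; "squeeze" is the grip in N (left out, the last holds). Time passes only in rows, so rows that repeat a pose let the fingers close. It gives the time, the measured TCP pose, the force, the opening and the grip force at its end, in the units of the state.
- arm.get_state(): the state, without advancing time (a new reading comes with each control period).
- arm.grab_frame(name): name is "scene" or "top"; returns (picture, depth): 400x640x3 uint8, red, green, blue; 400x640 float32, m along the optical axis (not along the pixel's ray), 0 where there is no reading.
- arm.camera_params(name): a dict with "vfov" (degrees; the focal length in pixels is half the picture's height over the tangent of half this angle, whatever the lens; pixels are square), "cx", "cy" (the principal point, pixels), "k1" (the pictures are not rectified: a ray, as slopes to the right and down, at radius r is drawn at 1 + k1 r^2 times it, then the intrinsics apply), "position" and "orientation" of the camera in the world. Camera axes: x right, y down, z forward; pixel columns grow to the right and rows downward; lengths in m; the calibration is good to about 2 mm. A picture is of the moment at which its call begins. camera_params takes no time and is no camera call.
- arm.job_done(): hands the job in; it is judged then, once.
Trained networks look in the newest picture that a camera, given by its name, has taken for a name from the list of things; names that differ only in an ending like _2 or _b are one class to them, and where a whole thing is asked for, a point or a joint stands for the part that bears it (a point fixed in the world has none). Each returns a list of dicts, best first, with "p" (0 to 1); they miss things now and then, are a little off and sometimes report something else, mostly with a low value. They report only what shows in the picture. A call takes as long as a camera call.
- arm.search_frame(label, camera): "point" ([x, y, z] in m, in the coordinates of the camera as it stood for that picture, good to about 4 mm: the middle of the surface that is visible of it).
- arm.pinpoint(label, camera): "point" ([x, y, z] in m, in the coordinates of the camera as it stood for that picture, good to about 4 mm: a listed point, or the origin of a listed thing).
The state is a dict: "t": time; "q": joint angles; "qd": joint speeds; "joint_efforts": joint torques, N m; "eef_pos": TCP position; "ee_rot": TCP orientation; "force": force on the tool from outside, world axes, zero at the start; "moment": the same for the moment, N m; "width": finger opening in m; "gripper_force": force on a finger pad.
Only numpy, scipy, OpenCV 4.12 (cv2) and the standard library are available. Lean on these libraries where they do the work, as an engineer would, in place of code of your own. Each camera call takes 0.05 s, during which the arm holds its last target. There are 200 camera calls.

## Working session

There is one attempt and no reset: what is moved stays moved. The work goes in short steps, Python scripts to look and compute and a tool call to move; the robot and the scene stay as the last step left them, time stands still between calls to the robot, and variables do not carry over. Pictures are saved under pics/ and viewed, at most 10 in all, crops included, and the job is handed in when it is done.

Besides the shell and the picture viewer there is one more tool, called after "Request:" as a command line: name --argument value ..., lists and objects as JSON in quotes. move_arm: Moves the arm, as the interface text tells. Its arguments: {"type":"object","properties":{"rows":{"type":"array","items":{"type":"object","properties":{"translation":{"type":"array","items":{"type":"number"}},"rot":{"type":"array","items":{"type":"number"}},"hand":{"type":"number"}}}},"squeeze":{"type":"number"}},"required":["rows"]}

```bash
mkdir -p pics; cat > h.py <<'E'
import numpy as np, cv2
from scipy.spatial.transform import Rotation as R
from station import arm
def cam(n):
    p=arm.camera_params(n); f=200/np.tan(np.radians(p['vfov'])/2)
    o=np.array(p['orientation'],float)
    M=o if o.shape==(3,3) else R.from_euler('xyz',o).as_matrix() if o.size==3 else R.from_quat(o).as_matrix()
    return p,f,M,np.array(p['position'])
def w(n,pt):
    p,f,M,t=cam(n); return M@np.array(pt)+t
def pix(n,P):
    p,f,M,t=cam(n); c=M.T@(np.array(P)-t); a=c[:2]/c[2]; a=a*(1+p['k1']*(a@a)); return a*f+[p['cx'],p['cy']]
def ray(n,u,v,z):  # intersect pixel ray with plane height z
    p,f,M,t=cam(n); d=(np.array([u,v])-[p['cx'],p['cy']])/f; a=d.copy()
    for _ in range(20): a=d/(1+p['k1']*(a@a))
    r=M@np.array([a[0],a[1],1]); return t+r*(z-t[2])/r[2]
E
python3 - <<'E'
from h import *
for n in("scene","top"):
    print(n,arm.camera_params(n))
    im,d=arm.grab_frame(n); cv2.imwrite(f'pics/{n}.png',im[...,::-1]); np.save(n,d)
    for l in("right_knob_grip","right_knob_tip","left_knob_grip","left_knob_tip","press"):
        print(l,[(round(r['p'],2),w(n,r['point']).round(4),pix(n,w(n,r['point'])).round()) for r in arm.pinpoint(l,n)[:3]])
print(arm.get_state())
E
```

```text
scene {'vfov': 50.023843525625985, 'cx': 319.0903551785865, 'cy': 201.66849064341667, 'k1': -0.06200940336584086, 'position': array([0.04817113, 0.65433486, 0.54086855]), 'orientation': array([-2.07614506,  0.00498503, -2.38548463])}
right_knob_grip [(0.88, array([0.5028, 0.0241, 0.1818]), array([371., 172.]))]
right_knob_tip [(0.76, array([0.5118, 0.0546, 0.1881]), array([358., 172.]))]
left_knob_grip [(0.73, array([0.5487, 0.226 , 0.1856]), array([280., 198.]))]
left_knob_tip [(0.75, array([0.5598, 0.1895, 0.188 ]), array([291., 188.]))]
press [(0.9, array([ 0.5277,  0.1256, -0.0012]), array([327., 264.])), (0.74, array([0.5108, 0.0564, 0.1839]), array([358., 175.]))]
top {'vfov': 53.546923784186575, 'cx': 316.49542815886866, 'cy': 204.98742455406062, 'k1': -0.06815417811823604, 'position': array([0.50477824, 0.11283811, 0.98919532]), 'orientation': array([-3.0356353 ,  0.00717279, -1.59134281])}
right_knob_grip [(0.67, array([0.5034, 0.0206, 0.1784]), array([365., 247.]))]
right_knob_tip [(0.98, array([0.511 , 0.0533, 0.1886]), array([349., 243.])), (0.66, array([0.5021, 0.0197, 0
[... 311 characters left out ...]
., 240.]))]
{'t': 0.6, 'q': array([-1.03091221e+00,  3.58607830e-01,  1.18973512e-02, -1.33549899e-05,
       -1.22413996e+00, -2.88087264e-01]), 'qd': array([-1.03943552e-03, -1.03791900e-04, -2.21199362e-03, -1.09375930e-03,
       -2.45362393e-05, -7.30325885e-05]), 'joint_efforts': array([ 1.20979621e-03, -5.81992435e+01,  2.93179286e+01,  6.99958384e+00,
        1.23689877e-02,  3.21652550e-06]), 'eef_pos': array([ 0.16813557, -0.65368167,  0.20175261]), 'ee_rot': array([ 3.14153720e+00, -3.33292373e-06, -2.88980034e+00]), 'force': array([-0.4313797 ,  0.12504436,  0.54874433]), 'moment': array([-0.00552787, -0.02581883,  0.00303448]), 'gripper_force': 0.0, 'width': 0.08766899913677204}
```

```bash
python3 - <<'E'
from h import *
a=cv2.imread('pics/top.png')
c=[cv2.resize(a[v-45:v+45,u-45:u+45],(400,400),interpolation=cv2.INTER_CUBIC) for u,v in((264,227),(365,247))]
cv2.imwrite('pics/crop.png',np.hstack(c))
E
```

```text
(no output)
```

View pics/crop.png

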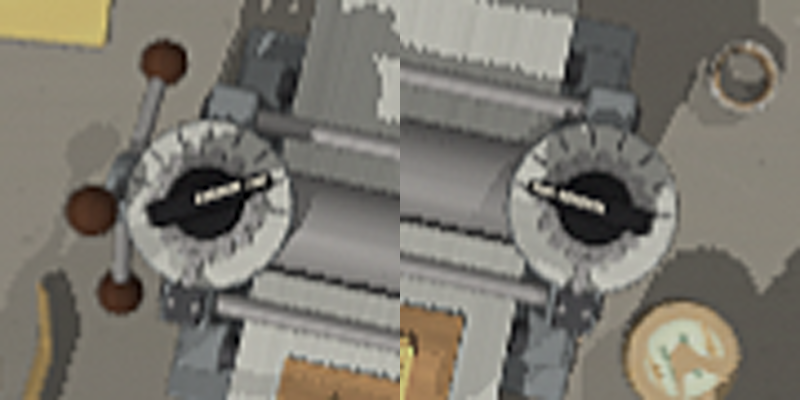

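View pics/scene.png

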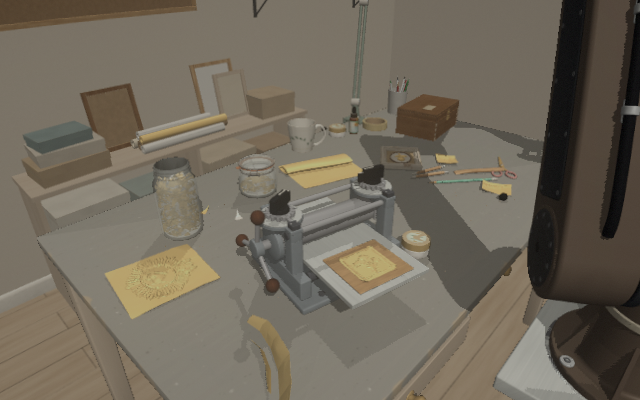

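The left pointer (crop about 270,180) has one mark after it at (280,215), which suggests click 6. The right pointer (525,185) looks like it is on the first mark. The press is clear of the arm. I'll measure both angles from the pale lines.

```bash
cat >> h.py <<'E'
def plan(im,n,c,z,s=0.00025,N=400):
    g=(np.arange(N)-N/2)*s
    p,f,M,t=cam(n)
    X,Y=np.meshgrid(c[0]-g,c[1]-g,indexing='ij')   # up = +x, left = +y
    C=(np.stack([X,Y,np.full_like(X,z)],-1)-t)@M; a=C[...,:2]/C[...,2:]
    a=a*(1+p['k1']*(a**2).sum(-1,keepdims=True))*f+[p['cx'],p['cy']]
    return cv2.remap(im,a[...,0].astype(np.float32),a[...,1].astype(np.float32),cv2.INTER_CUBIC)
E
python3 - <<'E'
from h import *
im=cv2.imread('pics/top.png'); yaw=np.radians(-12.4); out=[]
for c in((.5476,.2245),(.5031,.0223)):
    P=plan(im,'top',c,.1925); g=P.min(2)
    yy,xx=np.mgrid[:400,:400]; rr=np.hypot(yy-200,xx-200)*.25
    # knob: dark px ; line: bright px surrounded by dark within r<30
    dark=((g<60)&(rr<40)).astype(np.uint8); cl=cv2.morphologyEx(dark,cv2.MORPH_CLOSE,np.ones((25,25)))
    m=(g>130)&(cl>0)&(rr<36)
    pts=np.argwhere(m)*.25e-3; mu=pts.mean(0); e=np.linalg.svd(pts-mu,full_matrices=0)[2][0]
    d=-e; d=d if d@-(mu-.05)>0 else -d  # to +x,+y
    print('line n',m.sum(),'mid xy',(np.array(c)-(mu-.05)).round(4),'angle vs press x',np.degrees(np.arctan2(*(d[::-1]))-yaw).round(1))
    D=plan(im,'top',c,.1525)
    for k in range(8):
        a=np.radians(84-24*k)+yaw
        q=lambda r:(int(200-np.sin(a)*r*4),int(200-np.cos(a)*r*4))
        cv2.line(D,q(40),q(46),(0,0,255),2)
    v=P.copy(); v[m]=(0,255,0); cv2.circle(v,(200,200),3,(0,0,255),-1); out.append(np.hstack([D,v]))
cv2.imwrite('pics/plan.png',cv2.resize(np.vstack(out),(600,600)))
E
```

```text
line n 1104 mid xy [0.5526 0.2118] angle vs press x -62.5
line n 1319 mid xy [0.5052 0.0356] angle vs press x 83.3
```

View pics/plan.png

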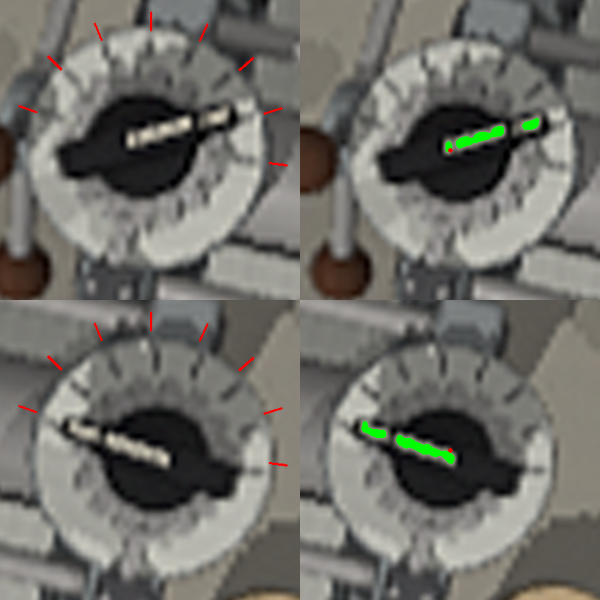

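Right is on click 0 (83.3° against 84°) and left on click 6 (-62.5° against -60°), so the turn is 6 clicks, or 144° clockwise. The right axis is at about (0.501, 0.021).

Request:
move_arm --rows '[{"translation":[-4,4,-6],"rot":[0,0,-7],"hand":0},{"translation":[-8,9,-10],"rot":[0,0,-14],"hand":0},{"translation":[-11,13,-10],"rot":[0,0,-21],"hand":0},{"translation":[-14,16.5,-10],"rot":[0,0,-28],"hand":0},{"translation":[-17,20,-10],"rot":[0,0,-35],"hand":0},{"translation":[-20,23,-10],"rot":[0,0,-42],"hand":0},{"translation":[-22,26,-10],"rot":[0,0,-49],"hand":0},{"translation":[-24,28,-10],"rot":[0,0,-56],"hand":0}]'

```text
t: 1.27
eef_pos: [0.3034, -0.3768, 0.2993]
ee_rot: [-3.14, -0.0, -1.907]
force: [1.9, 0.2, -0.9]
width: 0.0878
gripper_force: 0.0
```

```bash
cat > go.py <<'E'
import sys
from h import *
x,y,z,yaw=map(float,sys.argv[1:5]); s=arm.get_state()
M=R.from_euler('xyz',s['ee_rot']); T=R.from_euler('xyz',[np.pi,0,np.radians(yaw)])
print('t',s['t'],'pos',s['eef_pos'].round(4),'yaw',np.degrees(s['ee_rot']).round(1),'q',np.degrees(s['q']).round(0))
print('cm',(M.inv().apply(np.array([x,y,z])-s['eef_pos'])*100).round(2),'rot',np.degrees((M.inv()*T).as_rotvec()).round(1),'F',s['force'].round(1),s['moment'].round(2),s['width'].round(4),s['gripper_force'])
E
python3 go.py .501 .0213 .30 71.4
```

```text
t 1.2667 pos [ 0.3034 -0.3768  0.2993] yaw [-179.9   -0.  -109.2] q [-28.  -1. -13.   0. -78.   9.]Traceback (most recent call last):
  File "go.py", line 6, in <module>
    print('cm',(M.inv().apply(np.array([x,y,z])-s['eef_pos'])*100).round(2),'rot',np.degrees((M.inv()*T).as_rotvec()).round(1),'F',s['force'].round(1),s['moment'].round(2),s['width'].round(4),s['gripper_force'])
                                                                                                                                                                            ^^^^^^^^^^^^^^^^
AttributeError: 'float' object has no attribute 'round'
```

Request:
move_arm --rows '[{"translation":[-44,-5.6,0],"rot":[0,0,-60],"hand":0},{"translation":[-44,-5.6,0],"rot":[0,0,-60],"hand":0},{"translation":[-44,-5.6,0],"rot":[0,0,-60],"hand":0},{"translation":[-44,-5.6,0],"rot":[0,0,-60],"hand":0},{"translation":[-44,-5.6,0],"rot":[0,0,-60],"hand":0},{"translation":[-44,-5.6,0],"rot":[0,0,-60],"hand":0},{"translation":[-44,-5.6,0],"rot":[0,0,-60],"hand":0},{"translation":[-44,-5.6,0],"rot":[0,0,-60],"hand":0}]'

```text
t: 1.93
eef_pos: [0.4539, -0.079, 0.2992]
ee_rot: [-3.14, -0.001, -0.906]
force: [1.0, -0.9, 0.1]
width: 0.0876
gripper_force: 0.0
```

```bash
sed -i "s/s\['width'\].round(4)/s['width']/" go.py; python3 go.py .501 .0213 .30 71.4
```

```text
t 1.9333 pos [ 0.4539 -0.079   0.2992] yaw [-179.9   -0.   -51.9] q [ 15.  -3. -15.   0. -78.  23.]
cm [-4.99 -9.89 -0.07] rot [-0.000e+00 -1.000e-01 -1.233e+02] F [ 1.  -0.9  0.1] [-0.15 -0.01  0.02] 0.08760318399486518 0.0
```

Request:
move_arm --rows '[{"translation":[-5,-9.9,0],"rot":[0,0,-70],"hand":0},{"translation":[-5,-9.9,0],"rot":[0,0,-70],"hand":0},{"translation":[-5,-9.9,0],"rot":[0,0,-70],"hand":0},{"translation":[-5,-9.9,0],"rot":[0,0,-70],"hand":0},{"translation":[-5,-9.9,0],"rot":[0,0,-70],"hand":0},{"translation":[-5,-9.9,0],"rot":[0,0,-70],"hand":0},{"translation":[-5,-9.9,0],"rot":[0,0,-70],"hand":0},{"translation":[-5,-9.9,0],"rot":[0,0,-70],"hand":0}]'

```text
t: 2.6
eef_pos: [0.5012, 0.0192, 0.2987]
ee_rot: [-3.142, -0.0, 0.094]
force: [-0.1, -0.7, -0.1]
width: 0.0879
gripper_force: 0.0
```

```bash
python3 go.py .501 .0213 .30 71.4
```

```text
t 2.6 pos [0.5012 0.0192 0.2987] yaw [-180.    -0.     5.4] q [ 25.   1. -11.  -0. -78.  71.]
cm [-0.   -0.21 -0.13] rot [  0.  -0. -66.] F [-0.1 -0.7 -0.1] [-0.06  0.17 -0.01] 0.08790489052576438 0.0
```

Request:
move_arm --rows '[{"translation":[0,-0.2,0],"rot":[0,0,-66],"hand":0},{"translation":[0,-0.2,0],"rot":[0,0,-66],"hand":0},{"translation":[0,-0.2,0],"rot":[0,0,-66],"hand":0},{"translation":[0,-0.2,0],"rot":[0,0,-66],"hand":0},{"translation":[0,-0.2,0],"rot":[0,0,-66],"hand":0},{"translation":[0,-0.2,0],"rot":[0,0,-66],"hand":0},{"translation":[0,-0.2,0],"rot":[0,0,-66],"hand":0},{"translation":[0,-0.2,0],"rot":[0,0,-66],"hand":0}]'

```text
t: 3.27
eef_pos: [0.5011, 0.021, 0.2988]
ee_rot: [3.141, -0.0, 1.094]
force: [-0.0, 0.8, 0.3]
width: 0.0872
gripper_force: 0.0
```

Request:
move_arm --rows '[{"translation":[0,0,1.5],"rot":[0,0,-9],"hand":0},{"translation":[0,0,3.5],"rot":[0,0,-9],"hand":0},{"translation":[0,0,5.5],"rot":[0,0,-9],"hand":0},{"translation":[0,0,7],"rot":[0,0,-9],"hand":0.2},{"translation":[0,0,8],"rot":[0,0,-9],"hand":0.4},{"translation":[0,0,8],"rot":[0,0,-9],"hand":0.5},{"translation":[0,0,8],"rot":[0,0,-9],"hand":0.5}]'

```text
t: 3.85
eef_pos: [0.5013, 0.0209, 0.2189]
ee_rot: [3.142, 0.0, 1.245]
force: [0.5, -0.4, -0.0]
width: 0.0667
gripper_force: 0.0
```

```bash
python3 go.py .501 .0213 .1805 71.4; python3 - <<'E'
from h import *
for n in('scene','top'):
    im,d=arm.grab_frame(n); u,v=pix(n,[.501,.021,.19]).astype(int)
    c=im[v-50:v+50,u-50:u+50,::-1]; cv2.imwrite(f'pics/c_{n}.png',cv2.resize(c,(400,400),interpolation=2))
    for l in("right_knob_grip","right_knob_tip"): print(n,l,[(r['p'],w(n,r['point']).round(4)) for r in arm.pinpoint(l,n)[:2]])
cv2.imwrite('pics/pre.png',np.hstack([cv2.imread(f'pics/c_{n}.png') for n in('scene','top')]))
E
```

```text
t 3.85 pos [0.5013 0.0209 0.2189] yaw [180.    0.   71.3] q [ 25.   3. -19.   0. -67. 136.]
cm [ 0.03 -0.04  3.84] rot [ 0.   0.  -0.1] F [ 0.5 -0.4 -0. ] [-0.16  0.03 -0.  ] 0.06668975542419138 0.0
scene right_knob_grip [(0.87, array([0.5003, 0.0217, 0.1837])), (0.37, array([0.5115, 0.0552, 0.1843]))]
scene right_knob_tip [(0.77, array([0.5127, 0.0588, 0.1847]))]
top right_knob_grip []
top right_knob_tip []
```

View pics/pre.png

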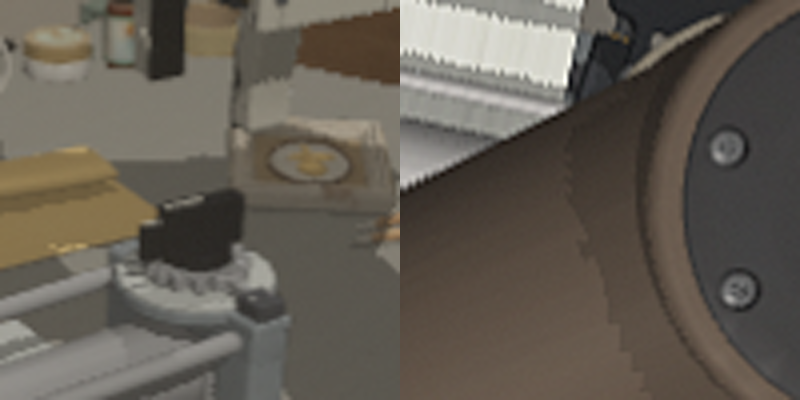

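The two fingers (crop at 160,60 and 250,80) straddle the knob bar at (195,230), and the scene estimate of (0.500, 0.022) agrees with mine. I'll descend and close gently.

Request:
move_arm --rows '[{"translation":[0,0,1.5],"rot":[0,0,0],"hand":0.5},{"translation":[0,0,2.8],"rot":[0,0,0],"hand":0.5},{"translation":[0,0,3.8],"rot":[0,0,0],"hand":0.6},{"translation":[0,0,3.8],"rot":[0,0,0],"hand":0.7},{"translation":[0,0,3.8],"rot":[0,0,0],"hand":1},{"translation":[0,0,3.8],"rot":[0,0,0],"hand":1},{"translation":[0,0,3.8],"rot":[0,0,0],"hand":1},{"translation":[0,0,3.8],"rot":[0,0,0],"hand":1}]' --squeeze 8

```text
t: 4.82
eef_pos: [0.5015, 0.0212, 0.1813]
ee_rot: [3.141, -0.001, 1.245]
force: [-0.4, 0.2, 1.5]
width: 0.0091
gripper_force: 0.0
```

Request:
move_arm --rows '[{"translation":[0,0,0],"rot":[0,0,0],"hand":1},{"translation":[0,0,0],"rot":[0,0,0],"hand":1},{"translation":[0,0,0],"rot":[0,0,0],"hand":1},{"translation":[0,0,0],"rot":[0,0,0],"hand":1}]'

```text
t: 5.15
eef_pos: [0.5011, 0.021, 0.1807]
ee_rot: [3.141, -0.0, 1.245]
force: [-0.1, -0.3, -0.1]
width: 0.0002
gripper_force: 0.0
```

```bash
python3 go.py .501 .0213 .1805 71.4
```

```text
t 5.15 pos [0.5011 0.021  0.1807] yaw [180.   -0.   71.3] q [ 25.   5. -23.   0. -62. 136.]
cm [ 0.02 -0.02  0.02] rot [ 0.  -0.  -0.1] F [-0.1 -0.3 -0.1] [-0.15  0.05  0.  ] 0.00020847707050017416 0.0
```

The jaws shut on nothing, so I need to look.

```bash
python3 - <<'E'
from h import *
n='scene'
im,d=arm.grab_frame(n); u,v=pix(n,[.501,.021,.19]).astype(int); print(u,v,pix(n,[.501,.021,.1665]))
c=im[v-80:v+40,u-80:u+80,::-1]; cv2.imwrite('pics/miss.png',cv2.resize(c,(800,600),interpolation=2))
for l in("right_knob_grip","right_knob_tip"): print(n,l,[(r['p'],w(n,r['point']).round(4)) for r in arm.pinpoint(l,n)[:2]])
E
```

```text
373 167 [372.58976718 178.48251111]
scene right_knob_grip [(0.78, array([0.5018, 0.0271, 0.1823]))]
scene right_knob_tip [(0.65, array([ 0.5285,  0.1283, -0.0012])), (0.57, array([0.5103, 0.0575, 0.1839]))]
```

View pics/miss.png

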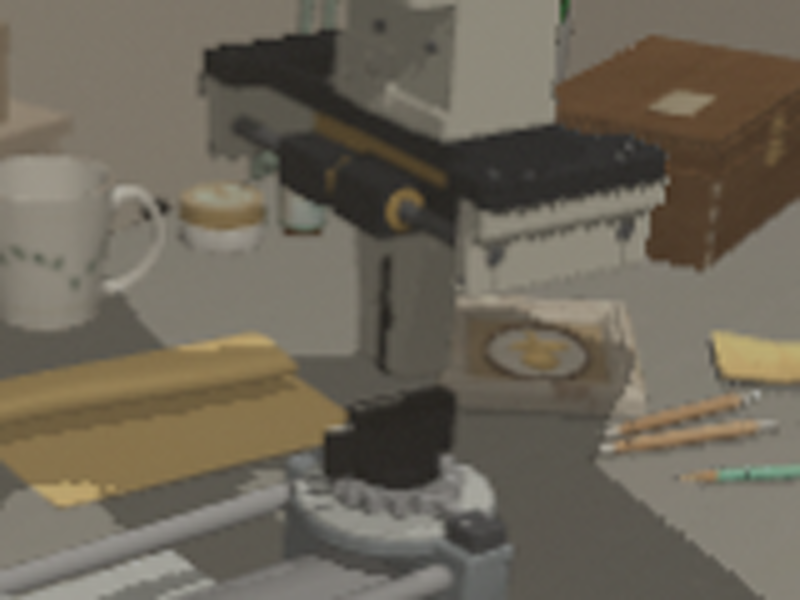

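```bash
python3 - <<'E'
from h import *
n='scene'; im,d=arm.grab_frame(n); p,f,M,t=cam(n)
def P(u,v):
    D=d[v,u]; dd=(np.array([u,v])-[p['cx'],p['cy']])/f; a=dd.copy()
    for _ in range(20): a=dd/(1+p['k1']*(a@a))
    return (M@(np.array([a[0],a[1],1])*D)+t).round(4)
for u,v in((374,145),(374,152),(368,155),(380,155),(374,160),(372,168),(372,172),(376,170),(365,178)): print(u,v,P(u,v))
E
```

```text
374 145 [0.4895 0.039  0.2461]
374 152 [0.4907 0.036  0.2308]
368 155 [0.5109 0.0272 0.2162]
380 155 [0.4868 0.0212 0.2212]
374 160 [0.49   0.0354 0.2144]
372 168 [0.4981 0.0291 0.1931]
372 172 [0.497  0.0298 0.185 ]
376 170 [0.4946 0.0202 0.1868]
365 178 [0.5019 0.0451 0.1758]
```

```bash
cat >> h.py <<'E'
def cloud(n,d):
    p,f,M,t=cam(n); v,u=np.mgrid[:400,:640]
    K=np.array([[f,0,p['cx']],[0,f,p['cy']],[0,0,1]]); q=np.stack([u,v],-1).reshape(-1,1,2).astype(float)
    a=cv2.undistortPoints(q,K,np.array([p['k1'],0,0,0.])).reshape(400,640,2)
    return (np.dstack([a,np.ones((400,640))])*d[...,None])@M.T+t
E
python3 - <<'E'
from h import *
im,d=arm.grab_frame('scene'); C=cloud('scene',d)
for v in range(116,180,2):
    r=C[v,358:392]; k=(d[v,358:392]>0)&(np.hypot(r[:,0]-.501,r[:,1]-.021)<.08)
    if k.any(): print(v,np.where(k)[0].min()+358,np.where(k)[0].max()+358,r[k].min(0).round(3),r[k].max(0).round(3))
s=arm.get_state();print(s['eef_pos'],s['width'],s['q'])
E
```

```text
116 358 391 [0.448 0.041 0.296] [0.524 0.064 0.315]
118 358 391 [0.442 0.042 0.294] [0.52  0.073 0.316]
120 358 381 [0.461 0.046 0.292] [0.518 0.063 0.307]
122 358 381 [0.463 0.05  0.288] [0.517 0.065 0.302]
124 358 381 [0.475 0.042 0.283] [0.519 0.068 0.296]
126 358 382 [0.473 0.04  0.279] [0.519 0.07  0.293]
128 359 384 [0.469 0.037 0.279] [0.511 0.068 0.29 ]
130 361 383 [0.457 0.038 0.278] [0.504 0.07  0.29 ]
132 363 383 [0.449 0.024 0.258] [0.528 0.072 0.29 ]
134 364 383 [0.447 0.026 0.256] [0.524 0.074 0.287]
136 364 383 [0.449 0.024 0.253] [0.522 0.071 0.283]
138 364 383 [0.481 0.023 0.249] [0.522 0.039 0.261]
140 365 383 [0.481 0.023 0.245] [0.519 0.039 0.257]
142 365 382 [0.481 0.024 0.239] [0.522 0.039 0.253]
144 365 382 [0.483 0.022 0.237] [0.52  0.037 0.249]
146 365 383 [0.483 0.019 0.232] [0.521 0.038 0.244]
148 365 383 [0.483 0.017 0.228] [0.52  0.038 0.24 ]
150 365 382 [0.484 0.02  0.224] [0.52  0.038 0.235]
152 365 382 [0.484 0.02  0.221] [0.518 0.036 0.23 ]
154 365 382 [0.485 0.018 0.216] [0.519 0.04  0.228]
156 365 382 [0.485 0.016 0.212] [0.518 0.039 0.223]
158 367 382 [0.485 0.017 0.21 ] [0.512 0.035 0.218]
160 369 381 [0.485 0.019 0.207] [0.508 0.035 0.214]
162 373 376 [0.489 0.027 0.207] [0.493 0.036 0.211]
164 378 381 [0.496 0.002 0.192] [0.502 0.005 0.194]
166 370 383 [0.489 0.005 0.192] [0.505 0.027 0.195]
168 363 383 [0.488 0.004 0.188] [0.51  0.043 0.195]
170 363 383 [0.488 0.004 0.183] [0.509 0.045 0.193]
172 359 382 [0.489 0.005 0.179] [0.512 0.052 0.188]
174 358 382 [0.489 0.006 0.174] [0.513 0.056 0.186]
176 358 382 [0.491 0.002 0.168] [0.512 0.055 0.181]
178 358 382 [ 0.487 -0.     0.163] [0.512 0.055 0.177]
[0.50110164 0.02099975 0.18056823] 0.0004269987008241838 [ 4.34287438e-01  8.74386329e-02 -3.94043830e-01 -1.33440681e-05
 -1.08933262e+00  2.38112751e+00]
```

The depth image puts the fingertips at about z 0.207 and the gripper body at about 0.275. Both are about 40 mm higher than the reported TCP implies, while x and y agree, so the reported pose is off along the tool axis. I'll open, descend another 3.9 cm and watch the force.

Request:
move_arm --rows '[{"translation":[0,0,0],"rot":[0,0,0],"hand":0.5},{"translation":[0,0,0],"rot":[0,0,0],"hand":0.5},{"translation":[0,0,0],"rot":[0,0,0],"hand":0.5},{"translation":[0,0,0],"rot":[0,0,0],"hand":0.5},{"translation":[0,0,0],"rot":[0,0,0],"hand":0.5},{"translation":[0,0,0.5],"rot":[0,0,0],"hand":0.5},{"translation":[0,0,1],"rot":[0,0,0],"hand":0.5},{"translation":[0,0,1.4],"rot":[0,0,0],"hand":0.5}]'

```text
t: 6.07
eef_pos: [0.5008, 0.021, 0.1658]
ee_rot: [-3.141, 0.0, 1.245]
force: [-0.2, -0.7, 0.1]
width: 0.0428
gripper_force: 0.0
```

Request:
move_arm --rows '[{"translation":[0,0,0.4],"rot":[0,0,0],"hand":0.5},{"translation":[0,0,0.8],"rot":[0,0,0],"hand":0.5},{"translation":[0,0,1.2],"rot":[0,0,0],"hand":0.5},{"translation":[0,0,1.2],"rot":[0,0,0],"hand":0.5}]'

```text
t: 6.4
eef_pos: [0.5006, 0.0209, 0.1536]
ee_rot: [-3.14, 0.001, 1.245]
force: [-0.3, 0.1, 0.2]
width: 0.0439
gripper_force: 0.0
```

```bash
python3 go.py .501 .0213 .1415 71.4; python3 - <<'E'
from h import *
im,d=arm.grab_frame('scene'); u,v=373,167
cv2.imwrite('pics/low.png',cv2.resize(im[v-60:v+40,u-60:u+60,::-1],(720,600),interpolation=2))
E
```

```text
t 6.4 pos [0.5006 0.0209 0.1536] yaw [-1.799e+02  1.000e-01  7.130e+01] q [ 25.   6. -25.  -0. -59. 136.]
cm [0.05 0.03 1.2 ] rot [-0.1  0.1 -0.1] F [-0.3  0.1  0.2] [-0.14  0.15  0.  ] 0.043915295051191884 0.0
```

View pics/low.png

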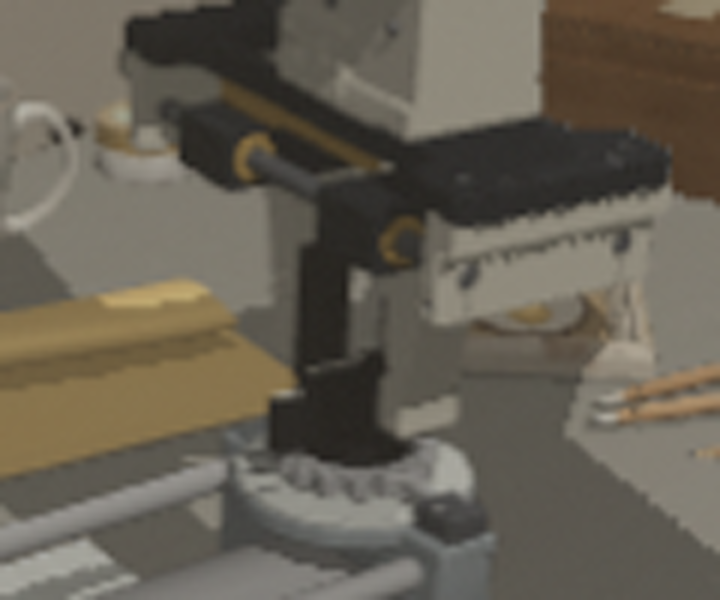

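The fingers now flank the bar, with the near fingertip at crop (425,430) and the bar at (335,410). Another 1.2 cm down, then close gently.

Request:
move_arm --rows '[{"translation":[0,0,0.4],"rot":[0,0,0],"hand":0.5},{"translation":[0,0,0.8],"rot":[0,0,0],"hand":0.5},{"translation":[0,0,1.2],"rot":[0,0,0],"hand":0.6},{"translation":[0,0,1.2],"rot":[0,0,0],"hand":0.7},{"translation":[0,0,1.2],"rot":[0,0,0],"hand":1},{"translation":[0,0,1.2],"rot":[0,0,0],"hand":1},{"translation":[0,0,1.2],"rot":[0,0,0],"hand":1},{"translation":[0,0,1.2],"rot":[0,0,0],"hand":1}]' --squeeze 8

```text
t: 7.12
eef_pos: [0.4998, 0.021, 0.1418]
ee_rot: [-3.139, 0.001, 1.244]
force: [-4.8, 2.6, -4.7]
width: 0.0321
gripper_force: 7.0
```

```bash
python3 go.py .501 .0213 .1415 71.4
```

```text
t 7.1167 pos [0.4998 0.021  0.1418] yaw [-179.9    0.    71.3] q [ 25.   7. -26.  -0. -57. 136.]
cm [0.07 0.11 0.03] rot [-0.1  0.  -0.1] F [-4.8  2.6 -4.7] [0.99 1.85 0.01] 0.03209263181206135 6.976890424266458
```

Request:
move_arm --rows '[{"translation":[0,0,0],"rot":[0,0,0],"hand":1},{"translation":[0,0,0],"rot":[0,0,0],"hand":1}]'

```text
t: 7.28
eef_pos: [0.4998, 0.021, 0.1418]
ee_rot: [-3.139, 0.001, 1.244]
force: [-4.2, 3.1, -4.2]
width: 0.0324
gripper_force: 7.0
```

```bash
python3 go.py .501 .0213 .1415 71.4; python3 - <<'E'
from h import *
im,d=arm.grab_frame('scene'); u,v=373,167
cv2.imwrite('pics/grip.png',cv2.resize(im[v-50:v+50,u-60:u+60,::-1],(720,600),interpolation=2))
C=cloud('scene',d)
for v in range(150,186,3):
    print(v,[(u,*(C[v,u]*1000).round().astype(int)) for u in range(362,392,5)])
E
```

```text
t 7.2833 pos [0.4998 0.021  0.1418] yaw [-179.9    0.    71.3] q [ 25.   7. -26.  -0. -57. 136.]
cm [0.07 0.11 0.03] rot [-0.1  0.  -0.1] F [-4.2  3.1 -4.2] [0.96 1.77 0.01] 0.03235692086030951 6.958312662318349
150 [(362, np.int64(530), np.int64(22), np.int64(220)), (367, np.int64(484), np.int64(67), np.int64(246)), (372, np.int64(469), np.int64(72), np.int64(252)), (377, np.int64(463), np.int64(66), np.int64(251)), (382, np.int64(459), np.int64(55), np.int64(249)), (387, np.int64(427), np.int64(88), np.int64(268))]
153 [(362, np.int64(529), np.int64(23), np.int64(214)), (367, np.int64(484), np.int64(66), np.int64(240)), (372, np.int64(469), np.int64(73), np.int64(246)), (377, np.int64(460), np.int64(69), np.int64(248)), (382, np.int64(449), np.int64(71), np.int64(251)), (387, np.int64(426), np.int64(89), np.int64(263))]
156 [(362, np.int64(529), np.int64(22), np.int64(207)), (367, np.int64(518), np.int64(20), np.int64(210)), (372, np.int64(469), np.int64(72), np.int64(240)), (377, np.int64(463), np.int64(64), np.int64(239)), (382, np.int64(446), np.int64(74), np.int64(247)), (387, 
[... 2141 characters left out ...]
int64(33), np.int64(184)), (387, np.int64(676), np.int64(-294), np.int64(2))]
180 [(362, np.int64(506), np.int64(50), np.int64(172)), (367, np.int64(499), np.int64(42), np.int64(172)), (372, np.int64(493), np.int64(34), np.int64(170)), (377, np.int64(476), np.int64(42), np.int64(179)), (382, np.int64(471), np.int64(31), np.int64(177)), (387, np.int64(667), np.int64(-282), np.int64(-1))]
183 [(362, np.int64(509), np.int64(44), np.int64(162)), (367, np.int64(499), np.int64(42), np.int64(165)), (372, np.int64(490), np.int64(38), np.int64(166)), (377, np.int64(474), np.int64(43), np.int64(173)), (382, np.int64(481), np.int64(16), np.int64(161)), (387, np.int64(483), np.int64(-4), np.int64(154))]
```

View pics/grip.png

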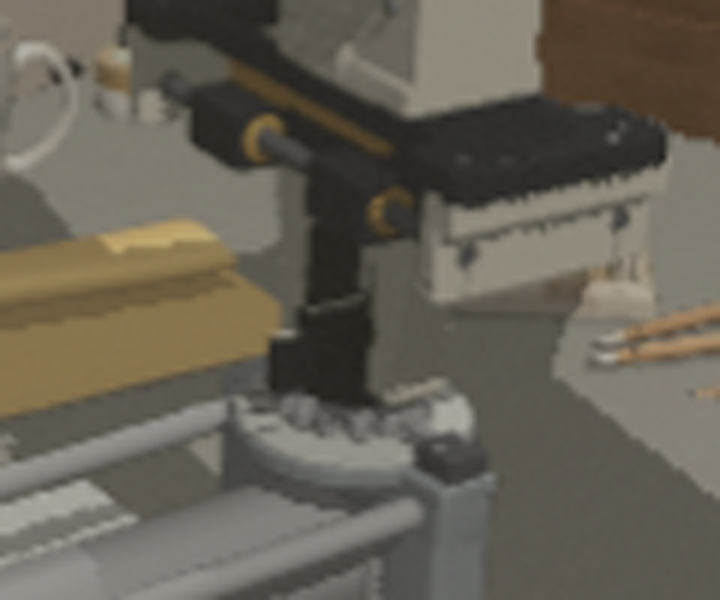

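The fingers are catching on the collar (32 mm opening, near fingertip at crop (390,400)). I'll open, rise 6 mm and close again.

Request:
move_arm --rows '[{"translation":[0,0,0],"rot":[0,0,0],"hand":0.5},{"translation":[0,0,0],"rot":[0,0,0],"hand":0.5},{"translation":[0,0,-0.3],"rot":[0,0,0],"hand":0.5},{"translation":[0,0,-0.6],"rot":[0,0,0],"hand":0.6},{"translation":[0,0,-0.6],"rot":[0,0,0],"hand":1},{"translation":[0,0,-0.6],"rot":[0,0,0],"hand":1},{"translation":[0,0,-0.6],"rot":[0,0,0],"hand":1},{"translation":[0,0,-0.6],"rot":[0,0,0],"hand":1}]' --squeeze 8

```text
t: 8.0
eef_pos: [0.5011, 0.021, 0.1486]
ee_rot: [3.141, -0.0, 1.245]
force: [0.6, 0.7, -0.6]
width: 0.0159
gripper_force: 0.0
```

Request:
move_arm --rows '[{"translation":[0,0,0],"rot":[0,0,0],"hand":1},{"translation":[0,0,0],"rot":[0,0,0],"hand":1},{"translation":[0,0,0],"rot":[0,0,0],"hand":1}]'

```text
t: 8.25
eef_pos: [0.4997, 0.0212, 0.1484]
ee_rot: [-3.139, 0.0, 1.244]
force: [-5.6, 4.5, 5.1]
width: 0.0121
gripper_force: 8.0
```

```bash
python3 go.py .501 .0213 .1475 71.4
```

```text
t 8.25 pos [0.4997 0.0212 0.1484] yaw [-179.9    0.    71.3] q [ 25.   7. -25.  -0. -58. 136.]
cm [0.05 0.12 0.09] rot [-0.1  0.  -0.1] F [-5.6  4.5  5.1] [ 1.13  2.39 -0.03] 0.012105478949485703 8.002110421657562
```

The bar is gripped at 12.1 mm with about 7 N of side load along tool -y. I'll relieve that before turning.

Request:
move_arm --rows '[{"translation":[0,-0.1,0],"rot":[0,0,0],"hand":1},{"translation":[0,-0.15,0],"rot":[0,0,0],"hand":1},{"translation":[0,-0.15,0],"rot":[0,0,0],"hand":1}]'

```text
t: 8.5
eef_pos: [0.4997, 0.0213, 0.1484]
ee_rot: [3.142, 0.0, 1.245]
force: [-0.4, -1.7, -0.6]
width: 0.0118
gripper_force: 8.0
```

```bash
python3 go.py .501 .0213 .1475 71.4
```

```text
t 8.5 pos [0.4997 0.0213 0.1484] yaw [180.    0.   71.3] q [ 25.   7. -25.   0. -58. 136.]
cm [0.04 0.13 0.09] rot [ 0.   0.  -0.1] F [-0.4 -1.7 -0.6] [-0.54 -0.04 -0.09] 0.011811598802757705 8.00141841173172
```

Request:
move_arm --rows '[{"translation":[0,0,0],"rot":[0,0,0],"hand":1},{"translation":[0,0,0],"rot":[0,0,0],"hand":1},{"translation":[0,0,0],"rot":[0,0,6],"hand":1},{"translation":[0,0,0],"rot":[0,0,12],"hand":1},{"translation":[0,0,0],"rot":[0,0,18],"hand":1},{"translation":[0,0,0],"rot":[0,0,24],"hand":1},{"translation":[0,0,0],"rot":[0,0,30],"hand":1},{"translation":[0,0,0],"rot":[0,0,36],"hand":1}]' --squeeze 25

```text
t: 9.17
eef_pos: [0.4989, 0.0218, 0.1484]
ee_rot: [-3.14, 0.001, 0.611]
force: [-4.9, 3.0, 1.5]
width: 0.0118
gripper_force: 25.0
```

```bash
python3 go.py .4997 .0213 .1484 -72.6
```

```text
t 9.1667 pos [0.4989 0.0218 0.1484] yaw [-179.9    0.    35. ] q [ 25.   7. -25.  -0. -58. 100.]
cm [0.03 0.09 0.  ] rot [-0.000e+00  1.000e-01  1.076e+02] F [-4.9  3.   1.5] [1.03 1.65 0.1 ] 0.011768403684258947 24.99779462814331
```

Request:
move_arm --rows '[{"translation":[-0.05,-0.1,0],"rot":[0,0,6],"hand":1},{"translation":[-0.05,-0.1,0],"rot":[0,0,12],"hand":1},{"translation":[-0.05,-0.1,0],"rot":[0,0,18],"hand":1},{"translation":[-0.05,-0.1,0],"rot":[0,0,24],"hand":1},{"translation":[-0.05,-0.1,0],"rot":[0,0,30],"hand":1},{"translation":[-0.05,-0.1,0],"rot":[0,0,36],"hand":1}]'

```text
t: 9.67
eef_pos: [0.4986, 0.0228, 0.1484]
ee_rot: [-3.14, 0.0, -0.017]
force: [-2.0, 4.2, -0.6]
width: 0.0118
gripper_force: 25.0
```

```bash
python3 go.py .4985 .022 .1484 -72.6
```

```text
t 9.6667 pos [0.4986 0.0228 0.1484] yaw [-179.9    0.    -1. ] q [ 25.   6. -25.  -0. -58.  64.]
cm [-0.01  0.08  0.  ] rot [-0.1  0.1 71.6] F [-2.   4.2 -0.6] [1.22 0.79 0.02] 0.011843774962089656 24.99605655670166
```

Request:
move_arm --rows '[{"translation":[0,-0.08,0],"rot":[0,0,6],"hand":1},{"translation":[0,-0.08,0],"rot":[0,0,12],"hand":1},{"translation":[0,-0.08,0],"rot":[0,0,18],"hand":1},{"translation":[0,-0.08,0],"rot":[0,0,24],"hand":1},{"translation":[0,-0.08,0],"rot":[0,0,30],"hand":1},{"translation":[0,-0.08,0],"rot":[0,0,36],"hand":1}]'

```text
t: 10.17
eef_pos: [0.4989, 0.0237, 0.1484]
ee_rot: [-3.14, 0.001, -0.645]
force: [0.1, 4.5, -1.2]
width: 0.0115
gripper_force: 25.0
```

Request:
move_arm --rows '[{"translation":[0,0,0],"rot":[0,0,6],"hand":1},{"translation":[0,0,0],"rot":[0,0,12],"hand":1},{"translation":[0,0,0],"rot":[0,0,18],"hand":1},{"translation":[0,0,0],"rot":[0,0,24],"hand":1},{"translation":[0,0,0],"rot":[0,0,30],"hand":1},{"translation":[0,0,0],"rot":[0,0,36],"hand":1},{"translation":[0,0,0],"rot":[0,0,36],"hand":1},{"translation":[0,0,0],"rot":[0,0,36],"hand":1}]'

```text
t: 10.83
eef_pos: [0.4997, 0.0244, 0.1484]
ee_rot: [-3.139, 0.002, -1.269]
force: [2.6, 4.7, -5.7]
width: 0.0118
gripper_force: 25.0
```

```bash
python3 go.py .4985 .022 .1484 -72.6
```

```text
t 10.8333 pos [0.4997 0.0244 0.1484] yaw [-1.799e+02  1.000e-01 -7.270e+01] q [ 25.   6. -25.  -0. -58.  -8.]
cm [0.19 0.19 0.  ] rot [-0.1  0.1 -0.1] F [ 2.6  4.7 -5.7] [ 1.97 -0.78 -0.09] 0.011845317052929561 25.001855492591858
```

Yaw is -72.7°, as planned. Now I'll open, lift and back away to look.

Request:
move_arm --rows '[{"translation":[0,0,0],"rot":[0,0,0],"hand":0.5},{"translation":[0,0,0],"rot":[0,0,0],"hand":0.5},{"translation":[0,0,0],"rot":[0,0,0],"hand":0.5},{"translation":[0,0,0],"rot":[0,0,0],"hand":0.5},{"translation":[0,0,-1],"rot":[0,0,0],"hand":0.5},{"translation":[0,0,-3],"rot":[0,0,0],"hand":0.5},{"translation":[0,0,-6],"rot":[0,0,0],"hand":0.5},{"translation":[0,0,-10],"rot":[0,0,0],"hand":0.5}]'

```text
t: 11.5
eef_pos: [0.4971, 0.0222, 0.2484]
ee_rot: [3.137, -0.0, -1.269]
force: [2.0, -0.7, 0.4]
width: 0.0438
gripper_force: 0.0
```

```bash
python3 go.py .40 -.30 .28 -72.6
```

```text
t 11.5 pos [0.4971 0.0222 0.2484] yaw [179.7  -0.  -72.7] q [ 25.   2. -17.  -0. -72.  -8.]
cm [27.88 18.87 -3.07] rot [ 0.3 -0.  -0.1] F [ 2.  -0.7  0.4] [ 0.11 -0.09  0.04] 0.04379094595399743 0.0
```

Request:
move_arm --rows '[{"translation":[3,2,-3],"rot":[0,0,0],"hand":0.5},{"translation":[28,19,-3],"rot":[0,0,0],"hand":0.5},{"translation":[28,19,-3],"rot":[0,0,0],"hand":0.5},{"translation":[28,19,-3],"rot":[0,0,0],"hand":0.5},{"translation":[28,19,-3],"rot":[0,0,0],"hand":0.5},{"translation":[28,19,-3],"rot":[0,0,0],"hand":0.5},{"translation":[28,19,-3],"rot":[0,0,0],"hand":0.5},{"translation":[28,19,-3],"rot":[0,0,0],"hand":0.5}]'

```text
t: 12.17
eef_pos: [0.4038, -0.2889, 0.2798]
ee_rot: [-3.14, -0.001, -1.268]
force: [1.4, -0.5, 0.8]
width: 0.0439
gripper_force: 0.0
```

Request:
move_arm --rows '[{"translation":[0,6,0],"rot":[0,0,0],"hand":0.5},{"translation":[0,6,0],"rot":[0,0,0],"hand":0.5},{"translation":[0,6,0],"rot":[0,0,0],"hand":0.5},{"translation":[0,6,0],"rot":[0,0,0],"hand":0.5}]'

```text
t: 12.5
eef_pos: [0.3468, -0.3055, 0.2795]
ee_rot: [-3.14, -0.001, -1.271]
force: [1.0, -1.2, -0.7]
width: 0.0441
gripper_force: 0.0
```

```bash
python3 - <<'E'
from h import *
im,d=arm.grab_frame('top'); im=im[...,::-1].copy(); yaw=np.radians(-12.6)
out=np.hstack([plan(im,'top',c,.1925) for c in((.5476,.2245),(.501,.0213))]); cv2.imwrite('pics/end.png',out)
for n in('top','scene'):
    if n=='scene': arm.grab_frame(n)
    for l in("right_knob_grip","right_knob_tip","left_knob_tip"): print(n,l,[(round(r['p'],2),w(n,r['point']).round(4)) for r in arm.pinpoint(l,n)[:2]])
for c in((.5476,.2245),(.501,.0213)):
    g=plan(im,'top',c,.1925).min(2); yy,xx=np.mgrid[:400,:400]; rr=np.hypot(yy-200,xx-200)*.25
    cl=cv2.morphologyEx(((g<60)&(rr<40)).astype(np.uint8),cv2.MORPH_CLOSE,np.ones((25,25)))
    pts=np.argwhere((g>130)&(cl>0)&(rr<36))*.25e-3; mu=pts.mean(0); e=np.linalg.svd(pts-mu,full_matrices=0)[2][0]
    d=-e; d=d if d@-(mu-.05)>0 else -d
    print(len(pts),np.degrees(np.arctan2(d[1],d[0])-yaw).round(1))
E
```

```text
top right_knob_grip [(0.56, array([0.5023, 0.0209, 0.1821]))]
top right_knob_tip [(0.81, array([ 0.5133, -0.0081,  0.1895]))]
top left_knob_tip [(0.68, array([0.5587, 0.1951, 0.1803]))]
scene right_knob_grip [(0.95, array([0.5006, 0.024 , 0.1837]))]
scene right_knob_tip [(0.67, array([ 0.5094, -0.0085,  0.1844]))]
scene left_knob_tip [(0.81, array([0.5594, 0.1908, 0.1872]))]
1128 -62.3
862 -59.7
```

View pics/end.png

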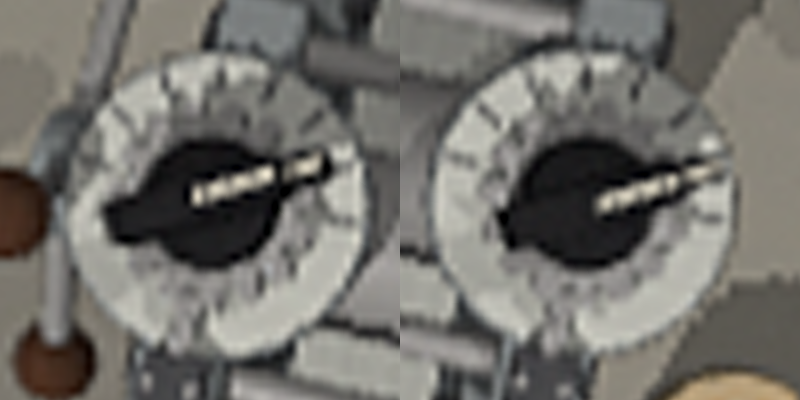

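Both pointers, left at (320,165) and right at (715,165), are parallel and stand one mark short of the last. The arm is clear.

```bash
python3 -c "from station import arm; print(arm.job_done())"
```

```text
the job is handed in; nothing more can be done
None
```

I turned the right-hand knob 6 clicks clockwise, from click 0 to click 6. In the last picture both pointers stood on the same mark within about 3°, the left knob was unmoved and the arm was clear; the job is handed in, but no verdict came back.

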